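# Wind up a self-closing drawer runner and hold it open at the mark

## Robot

A 6-joint arm with a two-finger parallel gripper is mounted at the origin on the work surface. World frame = base frame: x ahead of the robot, y to its left, z up, the work surface at z = 0. Lengths are in m, angles in degrees, forces in N, time in s.
With the tool pointing down it reaches from about 0.375 to 0.9 m from the base axis. Payload 3.1 kg.
Tool frame: the origin (TCP) lies at the very end of the fingers, on their centre line; the grasp point (between the pads) lies 19 mm behind it; x points along the fingers, z is the direction in which the jaws open and shut, and the axes are right-handed (so a half turn about x gives the same grasp; the last joint's range is limited). The gripper opens to 87 mm and grips with 3 to 60 N. Pads are 19 mm wide; open, the fingers measure 117 mm over their backs; the gripper's body (75 mm by 190 mm) begins 51 mm behind the grasp point.
Start: joints at [-75.315, 30.224, 82.088, -0, 67.689, -10.227], TCP at [0.263, -0.567, 0.223] pointing down, gripper open.
Joint ranges: [-176.69, 176.69], [-43.24, 126.21], [12.49, 139.97], [-82, 262], [0, 151.66], [-163.58, 163.58]. Speed limits (degrees/s): [159.86, 159.86, 180, 180, 180, 180].

## Interface

Orientations are given as a 3x3 rotation matrix whose columns are the frame's x, y, z axes.
In Python, from rig import bot gives the robot as it stands.
- The arm moves only by the tool send_rows, never from a script. Its arguments are lists of equal length, an entry for each row: "fingers": the opening, from 0 (shut) to 1 (fully open); "dp": the shift along the world's x, y, z in mm, a list of three; "turn": the turn, a rotation vector about the world's x, y, z in rad, a list of three. In form: {"fingers": [fingers, ...], "dp": [[tx, ty, tz], ...], "turn": [[rx, ry, rz], ...]}. A call has 1 to 10 rows; each row is the pose to reach, as a shift and turn from the pose measured when the call began; what a row does not reach only later rows make up. A row lasts 1/12 s, in which the tool goes at most 41.7 mm and 7.16 degrees, less where a joint would pass 70% of its speed; a pose out of reach is approached as far as the arm can. A call with a gripper value outside its range is refused whole. The fingers move at their own pace and stop on an object; the grip force is fixed at half the most. Time passes only in rows, so rows that repeat a pose let the fingers close. It gives the time, the measured TCP pose, the force and the opening at its end, in the units of the state.
- bot.read_state(): the state, without advancing time (a new reading comes with each control period).
- bot.capture(name): name is "scene" or "top" or "wrist"; returns a dict with "img" (420x560x3 uint8, blue, green, red), "z_map" (420x560 float32, m along the optical axis (not along the pixel's ray), 0 where there is no reading), "mtx" (3x3 intrinsics, pixels), "k1" (the pictures are not rectified: a ray, as slopes to the right and down, at radius r is drawn at 1 + k1 r^2 times it, then the intrinsics apply), "origin" and "orientation" of the camera in the world; the wrist camera has in their place "hand_eye" (4x4, takes a point from camera to tool coordinates, whose origin is the TCP and whose axes are the tool frame's). Camera axes: x right, y up, looking along -z (the intrinsics and any distortion apply to the point x, -y, -z); pixel columns grow to the right and rows downward; lengths in m; the calibration is good to about 2 mm. A picture is of the moment at which its call begins: read the wrist's pose just before it.
- bot.hand_in(): hands the job in, once; it reports no verdict.
The state is a dict: "time_s": time; "joint_positions": joint angles; "qvel": joint speeds; "tau": joint torques, N m; "position": TCP position; "tcp_rot": TCP orientation; "force": force on the tool from outside, world axes, zero at the start; "moment": the same for the moment, N m; "opening": opening from 0.0 (shut) to 1.0 (fully open).
Only numpy, scipy, OpenCV 4.12 (cv2) and the standard library are available. Lean on these libraries where they do the work, as an engineer would, in place of code of your own. Each camera call takes 0.05 s, during which the arm holds its last target.

## Task

Get the self-closing drawer runner on the plywood board ready for fixing: with its slide left shut, wind the wing key on its grey unit clockwise (seen from above), a part turn at a time, until it comes up against its stop. Then take the slide by its upright steel tab, pull it out against its spring until the pointer on the slide stands in line with the point of the steel mark on the board, and finish while still holding it there: do not let go. Leave the other things on the table and the board where they are.

Things in the scene. Friction and masses are not known exactly. Their poses are not given: they have to be found in the camera images.
- jig: Plywood board, 200 x 380 x 15 mm, fixed to the table. Origin on the table surface, z up; it spans x -90 to 110, y -170 to 210 mm. It carries a white runner: a fixed channel 50 mm wide along y (y 0 to 200, x 0, top z 36 mm), whose slide pulls out towards -y (roughly the robot's right). On it at y 100 mm is a grey unit 56 x 64 mm, top at z 46 mm, with the wing key. Two loose things lie on the board.
- slide (a joint): Travel in m of the runner's slide (white strip 30 mm wide that ends in a steel tab): 0 shut, 0.12 fully out. A spring shuts it if let go: the pull is about 2.2 N at 0 and grows by 55 N per m (about 8 N at 0.105). The key does not change this pull.
- tab (a point): On the steel tab's centre line, 14 mm below its top; axes as the board's. The tab is an upright plate at the slide's end, 40 mm wide (x), 10 mm thick (y, the pull direction), from z 19 to 78 mm above the table; shut, it stands at x 0, y -30 mm of the board, 25 mm clear of the channel. Pinch it from above, one finger in front and one behind.
- pointer (a point): Tip of the small steel pointer that juts out sideways (+x of the board) from the foot of the tab, 57 mm from the tab's centre line and in the plane of the tab, 23 mm above the table. It moves with the slide.
- mark: Steel mark fixed on the board beside the slide's path: plate 32 x 17 x 8 mm with a pointed nose facing the slide. Origin at the nose's tip, on the board's top; axes as the board's. The pointer is in line when it has the same y; its tip then lies about 5 mm short of the nose. Its place along the board varies: 45 to 105 mm of slide travel.
- key (a joint): Turn in rad of the wing key, clockwise from above: 0 unwound, 3.6 at the stop (fully wound); it starts at 0.1 to 0.9. At 0 the wing lies along the board's x; at q it is turned by -q about z. A spring resists (0.025 N m per rad) but friction of 0.13 N m holds it wherever it is left; turning takes up to about 0.25 N m.
- wing (a point): Centre of the key's wing, on the turning axis, 78 mm above the table; x axis along the wing. The wing is an upright steel plate 44 mm long, 9 mm thick, 36 mm high (z 58 to 94 mm) on a thin shaft; nothing else is above z 46 mm within 60 mm of the axis. Pinch it from above across its 9 mm thickness.
- level: Chrome torpedo level, 22 x 225 x 42 mm, loose on the table to the right: leave alone. Origin under its centre.
- spare_runner: Second white drawer runner, 50 x 280 x 20 mm, loose on the table to the right: leave alone. Origin under its centre.
- jar: Closed glass jar, 66 mm wide, 95 mm high, on the table to the left: leave alone. Origin under its centre.
- hexkey: Steel hex key, 100 mm long with a 28 mm short leg, 6 mm thick, lying on the board: leave alone. Origin under the middle of its long leg.
- bracket: Small steel corner bracket, 30 x 40 mm, 33 mm high, on the board: leave alone. Origin under its centre.
- tape: Black tape measure case, 65 x 30 x 62 mm, on the table to the right: leave alone. Origin under its centre.

How it is judged (in metres and radians):
On the way, in this order (a step that is already met when the one before it is completed fails the run):
1. the key is wound up to its stop (at least 3.3 of 3.6 rad) while the slide is still shut (less than 10 mm out) (value of joint key above 3.3 rad and value of joint slide below 0.01 m), for 0.1 s.
2. the slide is drawn out by the fingers until its pointer is in line with the mark (y of pointer in the frame of mark between -0.006 and 0.006 m and contact force between slide and the fingers above 2 N), for 0.3 s.
At the end, for the whole second after the job is handed in: The fingers are still holding the slide (contact of at least 2 N, no loose thing propping it), at rest with its pointer within 6 mm of the mark along the pull direction, and the key is still wound to at least 3.3 rad (all of step 2 and velocity of joint slide between -0.01 and 0.01 m/s and value of joint key above 3.3 rad and contact force between slide and hexkey below 0.2 N and contact force between slide and bracket below 0.2 N and contact force between slide and level below 0.2 N and contact force between slide and spare_runner below 0.2 N and contact force between slide and jar below 0.2 N and contact force between slide and tape below 0.2 N); the arm keeps its last pose, push and grip.
It fails at once if a loose thing on the table or the board is shifted by more than 25 mm (distance of any of hexkey, bracket, level, spare_runner, jar, tape from where it was at the start of the episode above 0.025 m).
It also fails if it takes over 58 s, if anything falls off the work surface, if the arm or the gripper's body presses on something with over 40 N, if the wrist force passes 120 N, or if a joint passes its speed limit or range.

## Working session

There is one attempt and no reset: what is moved stays moved. The work goes in short steps, Python scripts to look and compute and a tool call to move; the robot and the scene stay as the last step left them, time stands still between calls to the robot, and variables do not carry over. Pictures are saved under pics/ and viewed, and the job is handed in when it is done.

Besides the shell and the picture viewer there is one more tool, called after ">>>" as a command line: name --argument value ..., lists and objects as JSON in quotes. send_rows: Moves the arm, as the interface text tells. Its arguments: {"type":"object","properties":{"fingers":{"type":"array","items":{"type":"number"}},"dp":{"type":"array","items":{"type":"array","items":{"type":"number"}}},"turn":{"type":"array","items":{"type":"array","items":{"type":"number"}}}},"required":["fingers","dp","turn"]}

```bash
mkdir -p pics; ls
python3 - <<'E'
from rig import bot
import cv2,numpy as np
s=bot.read_state();print(s)
for n in ["scene","top","wrist"]:
    c=bot.capture(n);cv2.imwrite(f"pics/{n}0.png",c["img"])
    np.savez(f"pics/{n}0.npz",**c)
    print(n,{k:v for k,v in c.items() if k not in("img","z_map")})
E
```

```text
pics
{'time_s': 0.0, 'joint_positions': array([-7.53148061e+01,  3.02774458e+01,  8.21574798e+01, -1.00112608e-03,
        6.76906816e+01, -1.02258133e+01]), 'qvel': array([-0.04982077,  0.10236267,  0.03114555,  0.02523503, -0.06116478,
       -0.10218327]), 'tau': array([-3.66367640e-04, -4.40046179e+01, -1.76589686e+01,  6.33021514e-02,
        5.82217926e-02, -1.64386925e-04]), 'position': array([ 0.26309966, -0.56609657,  0.22158189]), 'tcp_rot': array([[-5.71391869e-04,  9.06960417e-01,  4.21215474e-01],
       [ 2.11654607e-03,  4.21215696e-01, -9.06958024e-01],
       [-9.99997597e-01,  3.73293517e-04, -2.16030273e-03]]), 'force': array([-0.09600424,  0.45955403, -0.29348664]), 'moment': array([ 0.06269796, -0.00847712, -0.0032539 ]), 'opening': 0.9997299416537637}
scene {'mtx': array([[395.17274135,   0.        , 277.96016033],
       [  0.        , 395.17274135, 202.22608787],
       [  0.        ,   0.        ,   1.        ]]), 'k1': -0.06893166344805315, 'origin': array([1.03332375, 0.53952458, 0.70853138]), 'orientation': array([[-0.73381252, -0.44405589,  0.51413379],
 
[... 395 characters left out ...]
0952e-01, -1.37571246e-01],
       [-9.99943569e-01, -1.10918108e-04, -1.06229392e-02],
       [-1.05371843e-02,  1.37577841e-01,  9.90434907e-01]])}
wrist {'mtx': array([[349.43144551,   0.        , 278.20313875],
       [  0.        , 349.43144551, 212.37964058],
       [  0.        ,   0.        ,   1.        ]]), 'k1': 0.006640679101056256, 'hand_eye': array([[-7.48365093e-04,  2.58331998e-01, -9.66055909e-01,
        -1.62515740e-01],
       [ 5.50930889e-04,  9.66056139e-01,  2.58331633e-01,
         7.04104374e-02],
       [ 9.99999568e-01, -3.38903665e-04, -8.65285769e-04,
         4.03337810e-04],
       [ 0.00000000e+00,  0.00000000e+00,  0.00000000e+00,
         1.00000000e+00]])}
```

View pics/scene0.png

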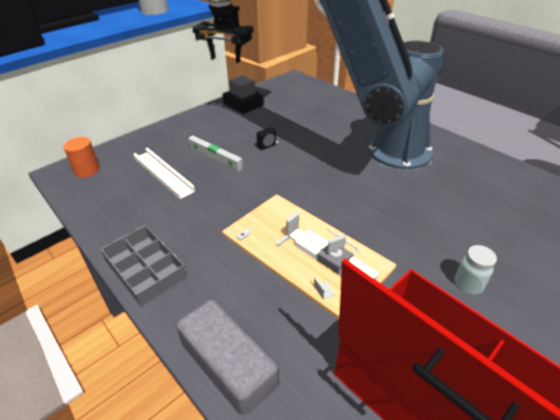

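View pics/top0.png

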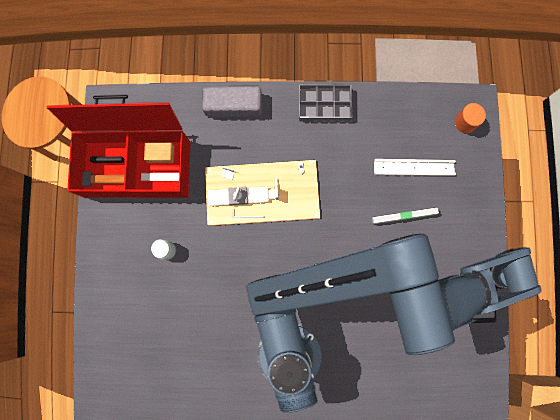

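View pics/wrist0.png

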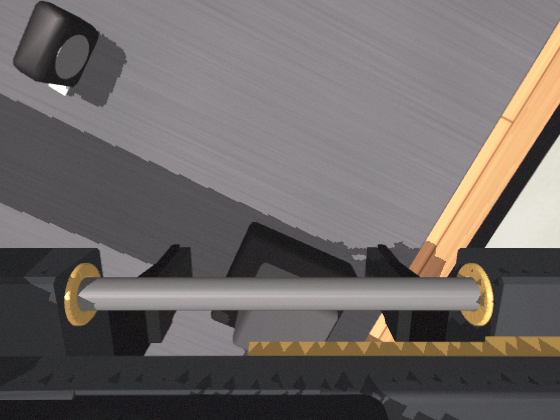

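```bash
cat > h.py <<'E'
import numpy as np,cv2
def ray(c,uv,R=None,o=None):
    K=c["mtx"];k=float(c["k1"])
    uv=np.atleast_2d(uv).astype(float)
    xd=np.c_[(uv[:,0]-K[0,2])/K[0,0],(uv[:,1]-K[1,2])/K[1,1]]
    x=xd.copy()
    for _ in range(30): x=xd/(1+k*(x**2).sum(1,keepdims=True))
    d=np.c_[x[:,0],-x[:,1],-np.ones(len(x))]
    if R is None: R=c["orientation"];o=c["origin"]
    return np.array(o),d@np.array(R).T
def onz(c,uv,z,R=None,o=None):
    o,d=ray(c,uv,R,o); return o+d*((z-o[2])/d[:,2])[:,None]
def proj(c,P,R=None,o=None):
    if R is None: R=c["orientation"];o=c["origin"]
    p=(np.atleast_2d(P)-o)@np.array(R); x=np.c_[p[:,0],-p[:,1]]/-p[:,2:3]
    x=x*(1+float(c["k1"])*(x**2).sum(1,keepdims=True)); K=c["mtx"]
    return np.c_[x[:,0]*K[0,0]+K[0,2],x[:,1]*K[1,1]+K[1,2]]
def wristpose(c,s):
    T=np.eye(4);T[:3,:3]=s["tcp_rot"];T[:3,3]=s["position"];T=T@c["hand_eye"]
    return T[:3,:3],T[:3,3]
E
python3 - <<'E'
from h import *
c=dict(np.load("pics/top0.npz"));im=c["img"]
hsv=cv2.cvtColor(im,cv2.COLOR_BGR2HSV)
m=((hsv[...,0]>12)&(hsv[...,0]<32)&(hsv[...,1]>70)&(hsv[...,2]>120)).astype(np.uint8)
m[:,:200]=0;m[:,330:]=0;m[:150]=0;m[235:]=0
m=cv2.morphologyEx(m,cv2.MORPH_CLOSE,np.ones((5,5)))
cs,_=cv2.findContours(m,0,2);k=max(cs,key=cv2.contourArea)
r=cv2.minAreaRect(k);b=cv2.boxPoints(r);print(r,b)
W=onz(c,b,0.015);print(W);print([np.linalg.norm(W[i]-W[(i+1)%4]) for i in range(4)])
cv2.imwrite("pics/topcrop.png",cv2.resize(im[150:235,195:330],None,fx=5.9,fy=5.9,interpolation=2))
c=dict(np.load("pics/scene0.npz"));im=c["img"]
cv2.imwrite("pics/scenecrop.png",cv2.resize(im[190:315,215:400],None,fx=4.3,fy=4.3,interpolation=2))
E
```

```text
((261.1647033691406, 191.1411590576172), (57.21559524536133, 113.05065155029297), 85.60128784179688) [[202.61176 166.95293]
 [315.3294  158.28233]
 [319.71765 215.32939]
 [207.      223.99998]]
[[ 0.63537517  0.29984783  0.015     ]
 [ 0.66468644 -0.08570137  0.015     ]
 [ 0.46889706 -0.09925421  0.015     ]
 [ 0.43929077  0.28012815  0.015     ]]
[np.float64(0.38666178721456673), np.float64(0.19625789816379655), np.float64(0.38053581482961835), np.float64(0.1970734795030842)]
```

View pics/topcrop.png

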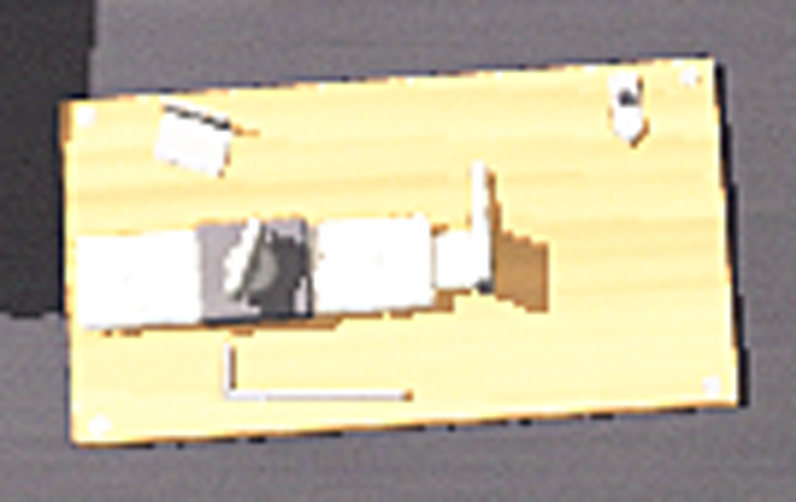

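View pics/scenecrop.png

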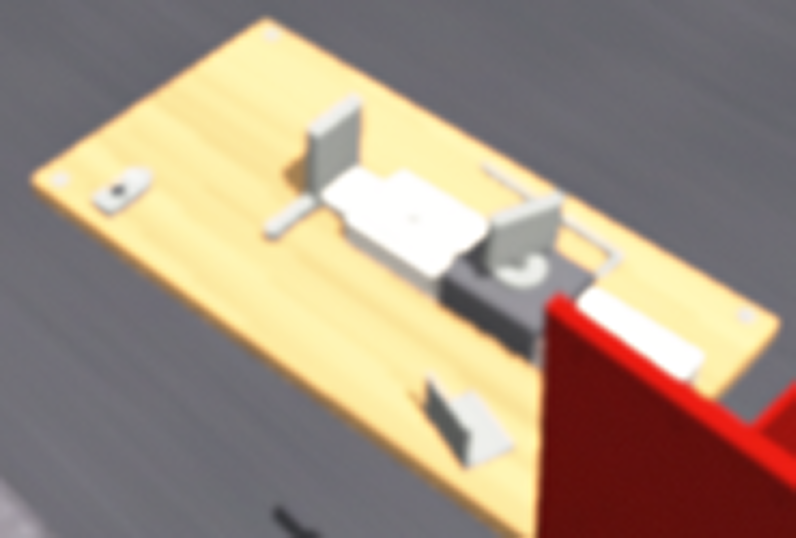

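Run:
```python
from h import *
c=dict(np.load("pics/top0.npz"))
f=lambda p:(np.array(p)+0.5)/5.9-0.5+[195,150]
px=np.array([f(p) for p in [(64,102),(715,60),(738,403),(73,442)]])
W=onz(c,px,.015);print(W);print([np.linalg.norm(W[i]-W[(i+1)%4]) for i in range(4)])
B=np.array([[110,210],[110,-170],[-90,-170],[-90,210]])/1000
# rigid fit
bc=B.mean(0);wc=W[:,:2].mean(0);U,S,Vt=np.linalg.svd((B-bc).T@(W[:,:2]-wc));R=Vt.T@U.T
t=wc-R@bc;print("yaw",np.degrees(np.arctan2(R[1,0],R[0,0])),"o",t, "res",(B@R.T+t-W[:,:2])*1000)
w2b=lambda p:(np.atleast_2d(p)[:,:2]-t)@R*1000
for n,p,z in [("nose",(630,143),.023),("ptr",(479,165),.023),("wtip far",(262,222),.094),("wtip near",(235,288),.094)]:
    print(n,w2b(onz(c,f(p),z)))
print("wing world",R@[0,.1]+t,"tab",R@[0,-.03]+t)
s=dict(np.load("pics/scene0.npz"))
for cc in (c,s):
    z=cc["z_map"];v,u=np.mgrid[0:420,0:560]
    o,d=ray(cc,np.c_[u.ravel(),v.ravel()]);P=o+d*z.ravel()[:,None];P=P[z.ravel()>0]
    m=(P[:,0]>.35)&(P[:,0]<.95)&(P[:,1]>.2)&(P[:,1]<.7)&(P[:,2]>.03)&(P[:,2]<.5)
    Q=P[m]; print(len(Q)); 
    for lo,hi in[(.03,.08),(.08,.15),(.15,.25),(.25,.4)]:
        q=Q[(Q[:,2]>lo)&(Q[:,2]<hi)]
        if len(q):print(lo,len(q),np.percentile(q,[1,99],axis=0))
```

```text
[[ 0.63560613  0.29009103  0.015     ]
 [ 0.65954834 -0.08717209  0.015     ]
 [ 0.46024987 -0.09904006  0.015     ]
 [ 0.43759756  0.28023847  0.015     ]]
[np.float64(0.37802207527737824), np.float64(0.19965151967099903), np.float64(0.37995438363609046), np.float64(0.19825354376359416)]
yaw 3.4387944769826677 o [0.53946813 0.07546553] res [[ 1.06765982  1.59442671]
 [-0.0812926  -0.4582441 ]
 [-0.42271057 -0.58671851]
 [-0.56365666 -0.5494641 ]]
nose [[  62.73073656 -117.26527181]]
ptr [[ 55.17537294 -30.22171396]]
wtip far [[17.21709409 88.95048121]]
wtip near [[-18.50866672 105.44292069]]
wing world [0.5334699  0.17528547] tab [0.54126759 0.04551954]
8148
0.03 2950 [[0.37289335 0.20302386 0.0304329 ]
 [0.89702957 0.69487647 0.07971129]]
0.08 2205 [[0.35573241 0.20801655 0.08024486]
 [0.89174521 0.69286705 0.14869104]]
0.15 1282 [[0.73236904 0.35046691 0.15064672]
 [0.74633642 0.69606409 0.24897419]]
0.25 1711 [[0.74236579 0.35003627 0.25081372]
 [0.79444918 0.69525478 0.34396144]]
29321
0.03 5819 [[0.36264502 0.20243051 0.03104163]
 [0.90462343 0.65010353 0.07993231]]
0.08 8343 [[0.35802766 0.20603994 0.08007576]
 [0.89180268 0.63741449 0.14777464]]
0.15 4009 [[0.73848635 0.35221726 0.15115141]
 [0.74915101 0.55238438 0.24917628]]
0.25 11150 [[0.74927281 0.35369244 0.25193553]
 [0.79570299 0.60686211 0.34048566]]
```

>>> send_rows --fingers '[1, 1, 1, 1, 1, 1, 1, 1, 1, 1]' --dp '[[13, 37, 2], [27, 74, 3], [40, 111, 5], [54, 148, 5], [67, 185, 5], [81, 222, 5], [94, 259, 5], [108, 296, 5], [121, 333, 5], [135, 370, 5]]' --turn '[[0, 0, 0.117], [0, 0, 0.233], [0, 0, 0.35], [0, 0, 0.467], [0, 0, 0.583], [0, 0, 0.7], [0, 0, 0.817], [0, 0, 0.933], [0, 0, 1.05], [0, 0, 1.167]]'

```text
time_s: 0.98
position: [0.3982, -0.1944, 0.2268]
tcp_rot: [[-0.002, -0.036, 0.999], [0.0, 0.999, 0.036], [-1.0, 0.0, -0.002]]
force: [0.7, -0.4, -0.9]
opening: 0.999
```

Run:
```python
from rig import bot
s=bot.read_state();print(s["time_s"],s["joint_positions"],s["position"],s["tcp_rot"][:,2])
```

```text
0.9833 [-4.04901869e+01  1.59190839e+01  1.06733851e+02 -5.82210372e-02
  5.74383743e+01 -4.25333421e+01] [ 0.39818195 -0.19435226  0.22678042] [ 0.99934304  0.03619979 -0.00175288]
```

>>> send_rows --fingers '[1, 1, 1, 1, 1, 1, 1, 1, 1, 1]' --dp '[[14, 37, 0], [27, 74, 0], [41, 111, 0], [54, 148, 0], [68, 185, 0], [81, 222, 0], [95, 259, 0], [108, 296, 0], [122, 333, 0], [135, 370, 0]]' --turn '[[0, 0, 0.117], [0, 0, 0.233], [0, 0, 0.35], [0, 0, 0.467], [0, 0, 0.583], [0, 0, 0.7], [0, 0, 0.817], [0, 0, 0.933], [0, 0, 1.05], [0, 0, 1.161]]'

```text
time_s: 1.82
position: [0.5334, 0.1777, 0.2266]
tcp_rot: [[-0.001, -0.933, 0.359], [-0.002, 0.359, 0.933], [-1.0, 0.001, -0.002]]
force: [0.2, 0.5, 0.1]
opening: 0.998
```

>>> send_rows --fingers '[1, 1, 1]' --dp '[[0, 0, 0], [0, 0, 0], [0, 0, 0]]' --turn '[[0, 0, 0], [0, 0, 0], [0, 0, 0]]'

```text
time_s: 2.07
position: [0.5326, 0.1776, 0.226]
tcp_rot: [[-0.003, -0.933, 0.359], [-0.002, 0.359, 0.933], [-1.0, 0.002, -0.003]]
force: [0.2, 0.2, -1.0]
opening: 1.004
```

Run:
```python
from rig import bot
from h import *
s=bot.read_state();c=bot.capture("wrist")
print(s["time_s"],s["joint_positions"],s["position"],s["tcp_rot"][:,2])
np.savez("pics/w1.npz",**c,tcp_rot=s["tcp_rot"],position=s["position"])
cv2.imwrite("pics/w1.png",c["img"])
R,o=wristpose(c,s);a=np.radians(3.44);Rb=np.array([[np.cos(a),-np.sin(a)],[np.sin(a),np.cos(a)]]);t=np.array([.53947,.07547])
for n,p in dict(wing=(0,100,94),tab=(0,-30,78),nose=(62,-117,23),ptr=(57,-30,23)).items():
    w=np.r_[Rb@np.array(p[:2])/1e3+t,p[2]/1e3];print(n,w,proj(c,w,R,o))
```

```text
2.0667 [  7.10475397  25.16203683  90.96236471  -0.13274478  64.06715529
 -61.78988634] [0.53255146 0.17759518 0.22602692] [ 0.3591302   0.93328123 -0.00341396]
wing [0.53346967 0.17528982 0.094     ] [[277.10125618 204.73779776]]
tab [0.5412701  0.04552405 0.078     ] [[152.97834922 255.55225979]]
nose [ 0.60837867 -0.03759898  0.023     ] [[130.94898675 311.4436839 ]]
ptr [0.59816739 0.04894424 0.023     ] [[194.64748931 279.75833351]]
```

View pics/w1.png

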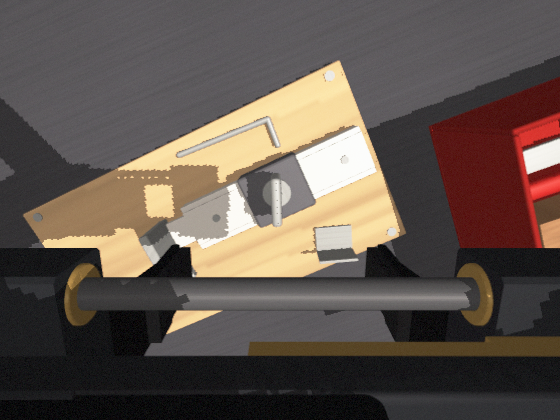

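Run:
```python
from h import *
im=cv2.imread("pics/w1.png")
cv2.imwrite("pics/w1c.png",cv2.resize(im[150:240,220:340],None,fx=6,fy=6,interpolation=0))
```

```text
(no output)
```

View pics/w1c.png

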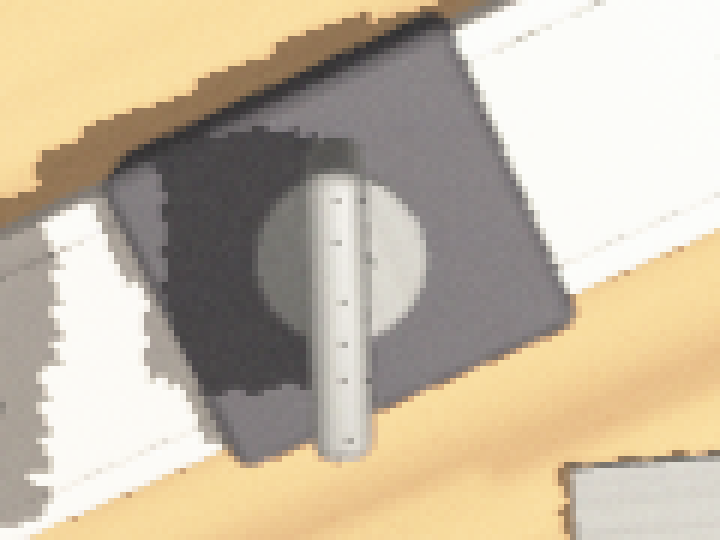

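Run:
```python
from h import *
c=dict(np.load("pics/w1.npz"));R,o=wristpose(c,c)
g=lambda p:(np.array(p)+.5)/6-.5+[220,150]
a=onz(c,g((337,172)),.094,R,o)[0];b=onz(c,g((346,458)),.094,R,o)[0]
print(a,b,np.linalg.norm(a-b),(a+b)/2,np.degrees(np.arctan2(*(b-a)[1::-1])))
print(c["position"])
```

```text
[0.51141206 0.18255267 0.094     ] [0.55146523 0.16850006 0.094     ] 0.04244681586192391 [0.53143864 0.17552637 0.094     ] -19.333363460206932
[0.53255146 0.17759518 0.22602692]
```

>>> send_rows --fingers '[1, 1, 1, 1, 1, 1, 1, 1]' --dp '[[-1, -2, -30], [-1, -2, -60], [-1, -2, -90], [-1, -2, -115], [-1, -2, -140], [-1, -2, -155], [-1, -2, -163], [-1, -2, -163]]' --turn '[[0, 0, 0.02], [0, 0, 0.02], [0, 0, 0.02], [0, 0, 0.02], [0, 0, 0.02], [0, 0, 0.02], [0, 0, 0.02], [0, 0, 0.02]]'

```text
time_s: 2.78
position: [0.5302, 0.1732, 0.0617]
tcp_rot: [[-0.007, -0.939, 0.344], [-0.003, 0.344, 0.939], [-1.0, 0.005, -0.005]]
force: [-0.8, -0.1, -0.4]
opening: 1.003
```

>>> send_rows --fingers '[0, 0, 0, 0, 0, 0, 0, 0, 0, 0]' --dp '[[0, 0, 0], [0, 0, 0], [0, 0, 0], [0, 0, 0], [0, 0, 0], [0, 0, 0], [0, 0, 0], [0, 0, 0], [0, 0, 0], [0, 0, 0]]' --turn '[[0, 0, 0], [0, 0, 0], [0, 0, 0], [0, 0, 0], [0, 0, 0], [0, 0, 0], [0, 0, 0], [0, 0, 0], [0, 0, 0], [0, 0, 0]]'

```text
time_s: 3.62
position: [0.5301, 0.1733, 0.0616]
tcp_rot: [[-0.007, -0.939, 0.344], [-0.003, 0.344, 0.939], [-1.0, 0.006, -0.005]]
force: [-0.3, 0.4, -0.1]
opening: 0.324
```

Run:
```python
from rig import bot
s=bot.read_state();print({k:s[k] for k in("time_s","joint_positions","position","force","moment","opening")})
```

```text
{'time_s': 3.6167, 'joint_positions': array([  6.69333842,  38.75016178,  98.68466773,  -0.18771792,
        42.98614679, -63.05071616]), 'position': array([0.53013772, 0.17328909, 0.06164721]), 'force': array([-0.30347777,  0.41737575, -0.07088147]), 'moment': array([ 0.11632656, -0.07922189, -0.01093647]), 'opening': 0.3241792698817669}
```

>>> send_rows --fingers '[0, 0, 0, 0, 0, 0, 0, 0]' --dp '[[1.5, 2, 0], [1.5, 2, 0], [1.5, 2, 0], [1.5, 2, 0], [1.5, 2, 0], [1.5, 2, 0], [1.5, 2, 0], [1.5, 2, 0]]' --turn '[[0, 0, 0], [0, 0, 0], [0, 0, 0], [0, 0, 0], [0, 0, 0], [0, 0, 0], [0, 0, 0], [0, 0, 0]]'

```text
time_s: 4.28
position: [0.5318, 0.1753, 0.0616]
tcp_rot: [[-0.007, -0.939, 0.344], [-0.003, 0.344, 0.939], [-1.0, 0.005, -0.005]]
force: [0.3, -0.4, 0.0]
opening: 0.1
```

Run:
```python
from rig import bot
s=bot.read_state();print({k:s[k] for k in("time_s","joint_positions","position","force","moment","opening")})
```

```text
{'time_s': 4.2833, 'joint_positions': array([  6.87829982,  38.85492787,  98.3750173 ,  -0.18969681,
        43.1763748 , -62.87249923]), 'position': array([0.53178319, 0.17525616, 0.06162223]), 'force': array([ 0.30176494, -0.36542672,  0.00391562]), 'moment': array([ 0.18173215, -0.25895275,  0.19808501]), 'opening': 0.10028147013865424}
```

>>> send_rows --fingers '[0, 0, 0, 0, 0, 0, 0, 0, 0, 0]' --dp '[[0, 0, 0], [0, 0, 0], [0, 0, 0], [0, 0, 0], [0, 0, 0], [0, 0, 0], [0, 0, 0], [0, 0, 0], [0, 0, 0], [0, 0, 0]]' --turn '[[0, 0, -0.06], [0, 0, -0.12], [0, 0, -0.18], [0, 0, -0.24], [0, 0, -0.3], [0, 0, -0.36], [0, 0, -0.42], [0, 0, -0.48], [0, 0, -0.54], [0, 0, -0.6]]'

```text
time_s: 5.12
position: [0.5317, 0.1751, 0.0616]
tcp_rot: [[-0.007, -0.579, 0.816], [0.001, 0.816, 0.579], [-1.0, 0.005, -0.005]]
force: [0.8, -0.5, 0.2]
opening: 0.098
```

Run:
```python
from rig import bot
from h import *
s=bot.read_state();print({k:s[k] for k in("time_s","joint_positions","position","force","moment","opening")})
c=bot.capture("wrist");cv2.imwrite("pics/w2.png",c["img"])
```

```text
{'time_s': 5.1167, 'joint_positions': array([  6.73524762,  38.83991283,  98.42075865,   0.15760086,
        43.15621983, -28.73974324]), 'position': array([0.53170071, 0.17514218, 0.06162137]), 'force': array([ 0.754604  , -0.49716473,  0.17203591]), 'moment': array([-0.00760735, -0.28789525,  0.1197452 ]), 'opening': 0.097658090579972}
```

View pics/w2.png

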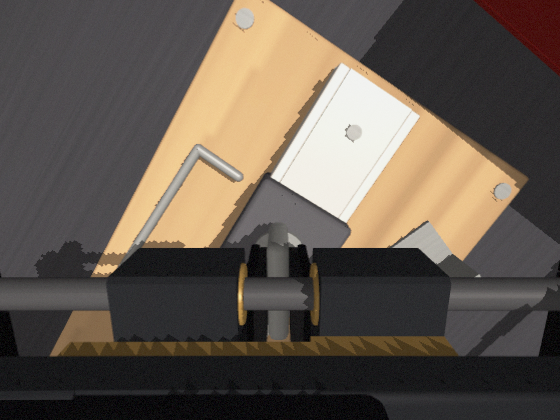

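>>> send_rows --fingers '[0, 0, 0, 0, 0, 0, 0, 0, 0, 0]' --dp '[[0, 0, 0], [0, 0, 0], [0, 0, 0], [0, 0, 0], [0, 0, 0], [0, 0, 0], [0, 0, 0], [0, 0, 0], [0, 0, 0], [0, 0, 0]]' --turn '[[0, 0, -0.08], [0, 0, -0.16], [0, 0, -0.24], [0, 0, -0.32], [0, 0, -0.4], [0, 0, -0.48], [0, 0, -0.56], [0, 0, -0.64], [0, 0, -0.72], [0, 0, -0.8]]'

```text
time_s: 6.0
position: [0.5315, 0.1751, 0.0616]
tcp_rot: [[-0.005, 0.186, 0.983], [0.006, 0.983, -0.186], [-1.0, 0.005, -0.006]]
force: [0.3, -0.9, 0.6]
opening: 0.102
```

>>> send_rows --fingers '[0, 0, 0, 0, 0, 0, 0, 0, 0, 0]' --dp '[[0, 0, 0], [0, 0, 0], [0, 0, 0], [0, 0, 0], [0, 0, 0], [0, 0, 0], [0, 0, 0], [0, 0, 0], [0, 0, 0], [0, 0, 0]]' --turn '[[0, 0, -0.08], [0, 0, -0.16], [0, 0, -0.24], [0, 0, -0.32], [0, 0, -0.4], [0, 0, -0.48], [0, 0, -0.56], [0, 0, -0.64], [0, 0, -0.72], [0, 0, -0.8]]'

```text
time_s: 6.83
position: [0.5313, 0.1752, 0.0616]
tcp_rot: [[0.001, 0.835, 0.55], [0.007, 0.549, -0.835], [-1.0, 0.005, -0.006]]
force: [-0.1, 1.0, 0.3]
opening: 0.103
```

Run:
```python
from rig import bot
from h import *
s=bot.read_state();print({k:s[k] for k in("time_s","joint_positions","position","force","moment","opening")})
z=s["tcp_rot"][:,2];print("q est",(3.44-(np.degrees(np.arctan2(z[1],z[0]))-90))/57.2958)
c=bot.capture("wrist");cv2.imwrite("pics/w3.png",c["img"])
```

```text
{'time_s': 6.8333, 'joint_positions': array([ 6.57266904, 38.67822188, 98.90795676,  0.61602728, 42.33115467,
       62.78448307]), 'position': array([0.53131308, 0.17517882, 0.06163166]), 'force': array([-0.10694511,  1.01318438,  0.33164969]), 'moment': array([-0.00149129, -0.0937328 ,  0.23139455]), 'opening': 0.10345213910986721}
q est 2.6198458504527404
```

View pics/w3.png

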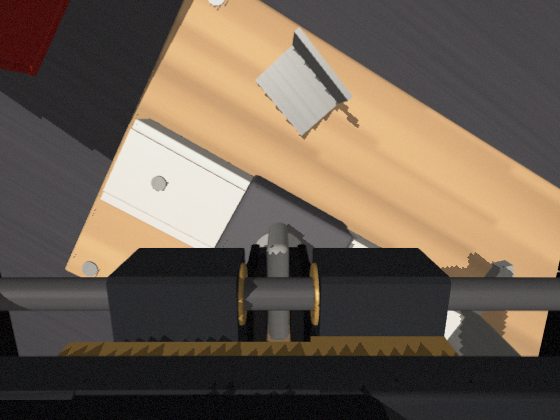

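>>> send_rows --fingers '[0, 0, 0, 0, 0, 0, 0, 0, 0, 0]' --dp '[[0, 0, 0], [0, 0, 0], [0, 0, 0], [0, 0, 0], [0, 0, 0], [0, 0, 0], [0, 0, 0], [0, 0, 0], [0, 0, 0], [0, 0, 0]]' --turn '[[0, 0, -0.09], [0, 0, -0.18], [0, 0, -0.27], [0, 0, -0.36], [0, 0, -0.45], [0, 0, -0.54], [0, 0, -0.63], [0, 0, -0.72], [0, 0, -0.81], [0, 0, -0.9]]'

```text
time_s: 7.72
position: [0.5313, 0.1754, 0.0616]
tcp_rot: [[0.006, 0.949, -0.317], [0.004, -0.317, -0.949], [-1.0, 0.005, -0.006]]
force: [0.0, 1.5, 0.0]
opening: 0.103
```

>>> send_rows --fingers '[0, 0, 0, 0, 0]' --dp '[[0, 0, 0], [0, 0, 0], [0, 0, 0], [0, 0, 0], [0, 0, 0]]' --turn '[[0, 0, -0.03], [0, 0, -0.06], [0, 0, -0.08], [0, 0, -0.08], [0, 0, -0.08]]'

```text
time_s: 8.13
position: [0.5313, 0.1754, 0.0616]
tcp_rot: [[0.007, 0.921, -0.39], [0.004, -0.39, -0.921], [-1.0, 0.005, -0.006]]
force: [0.6, -0.1, -0.0]
opening: 0.103
```

Run:
```python
from rig import bot
from h import *
s=bot.read_state();print({k:s[k] for k in("time_s","joint_positions","position","force","moment","opening")})
z=s["tcp_rot"][:,2];print("q est",(3.44-(np.degrees(np.arctan2(z[1],z[0]))-90))/57.2958)
```

```text
{'time_s': 8.1333, 'joint_positions': array([  6.74055571,  38.61632229,  99.09866155,   0.24461182,
        41.88987695, 119.50519915]), 'position': array([0.53129129, 0.17544307, 0.06162494]), 'force': array([ 0.61929628, -0.07481105, -0.01258179]), 'moment': array([0.01171843, 0.00962355, 0.14844794]), 'opening': 0.10270750625085256}
q est 3.602103516801966
```

>>> send_rows --fingers '[0, 0, 0, 0, 0]' --dp '[[0, 0, 0], [0, 0, 0], [0, 0, 0], [0, 0, 0], [0, 0, 0]]' --turn '[[0, 0, -0.03], [0, 0, -0.06], [0, 0, -0.06], [0, 0, -0.06], [0, 0, -0.06]]'

```text
time_s: 8.55
position: [0.5313, 0.1754, 0.0616]
tcp_rot: [[0.007, 0.897, -0.443], [0.003, -0.443, -0.897], [-1.0, 0.005, -0.006]]
force: [0.9, 0.3, -0.1]
opening: 0.112
```

Run:
```python
from rig import bot
from h import *
s=bot.read_state();print({k:s[k] for k in("time_s","position","force","moment","opening")},s["joint_positions"][5])
z=s["tcp_rot"][:,2];print("q est",(3.44-(np.degrees(np.arctan2(z[1],z[0]))-90))/57.2958)
c=bot.capture("wrist");cv2.imwrite("pics/w4.png",c["img"])
```

```text
{'time_s': 8.55, 'position': array([0.53129552, 0.17544699, 0.06163894]), 'force': array([ 0.85420358,  0.30836466, -0.08111156]), 'moment': array([0.1703317 , 0.0198402 , 0.57940804]), 'opening': 0.11156346985369035} 122.88779639109212
q est 3.6600690683318424
```

View pics/w4.png

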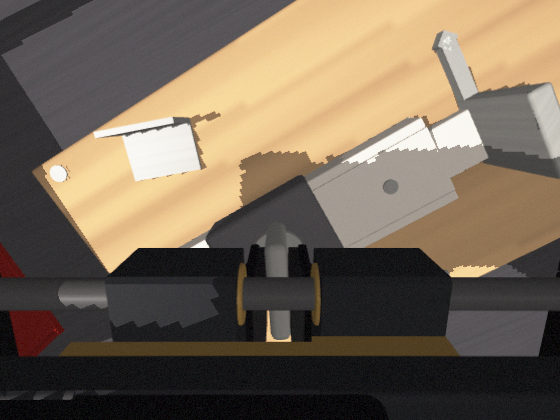

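>>> send_rows --fingers '[0, 0, 1, 1, 1, 1, 1, 1, 1, 1]' --dp '[[0, 0, 0], [0, 0, 0], [0, 0, 0], [0, 0, 0], [0, 0, 0], [0, 0, 0], [0, 0, 0], [0, 0, 0], [0, 0, 0], [0, 0, 0]]' --turn '[[0, 0, 0.04], [0, 0, 0.04], [0, 0, 0.04], [0, 0, 0.04], [0, 0, 0.04], [0, 0, 0.04], [0, 0, 0.04], [0, 0, 0.04], [0, 0, 0.04], [0, 0, 0.04]]'

```text
time_s: 9.43
position: [0.5313, 0.1754, 0.0616]
tcp_rot: [[0.007, 0.913, -0.407], [0.003, -0.407, -0.913], [-1.0, 0.005, -0.006]]
force: [0.1, -0.1, 0.2]
opening: 0.622
```

>>> send_rows --fingers '[1, 1, 1, 1, 1, 1]' --dp '[[0, 0, 10], [0, 0, 25], [0, 0, 50], [0, 0, 80], [0, 0, 110], [0, 0, 120]]' --turn '[[0, 0, 0], [0, 0, 0], [0, 0, 0], [0, 0, 0], [0, 0, 0], [0, 0, 0]]'

```text
time_s: 9.93
position: [0.5338, 0.1759, 0.1866]
tcp_rot: [[0.015, 0.913, -0.407], [0.004, -0.407, -0.914], [-1.0, 0.012, -0.01]]
force: [0.2, -0.5, 0.6]
opening: 0.984
```

Run:
```python
from rig import bot
from h import *
s=bot.read_state();print({k:s[k] for k in("time_s","position","force","moment","opening","joint_positions")})
z=s["tcp_rot"][:,2];print("jaw yaw",np.degrees(np.arctan2(z[1],z[0])))
c=bot.capture("wrist");cv2.imwrite("pics/w5.png",c["img"])
np.savez("pics/w5.npz",**c,tcp_rot=s["tcp_rot"],position=s["position"])
```

```text
{'time_s': 9.9333, 'position': array([0.53381996, 0.17589896, 0.186563  ]), 'force': array([ 0.22307598, -0.4757259 ,  0.63778065]), 'moment': array([ 0.10123072, -0.01801155, -0.02414668]), 'opening': 0.9842847457660704, 'joint_positions': array([  6.76389559,  27.65693377,  94.06915974,   0.17865683,
        57.38913789, 120.66860439])}
jaw yaw -113.996359826872
```

View pics/w5.png

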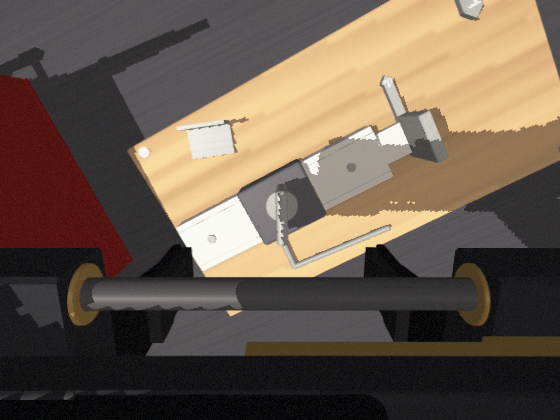

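>>> send_rows --fingers '[1, 1, 1, 1, 1, 1, 1, 1]' --dp '[[2, -30, 0], [4, -60, 0], [6, -90, 0], [7.5, -115, 0], [7.5, -130, 0], [7.5, -130, 0], [7.5, -130, 0], [7.5, -130, 0]]' --turn '[[0, 0.01, 0.1], [0, 0.01, 0.2], [0, 0.01, 0.3], [0, 0.01, 0.4], [0, 0.01, 0.478], [0, 0.01, 0.478], [0, 0.01, 0.478], [0, 0.01, 0.478]]'

```text
time_s: 10.65
position: [0.541, 0.0466, 0.1861]
tcp_rot: [[0.001, 0.998, 0.058], [0.01, 0.058, -0.998], [-1.0, 0.002, -0.01]]
force: [0.2, -0.1, -0.3]
opening: 1.002
```

Run:
```python
from rig import bot
from h import *
s=bot.read_state();print({k:s[k] for k in("time_s","position","force","opening","tcp_rot")})
z=s["tcp_rot"][:,2];print("jaw yaw",np.degrees(np.arctan2(z[1],z[0])))
c=bot.capture("wrist");cv2.imwrite("pics/w6.png",c["img"])
np.savez("pics/w6.npz",**c,tcp_rot=s["tcp_rot"],position=s["position"])
im=cv2.imread("pics/w5.png");cv2.imwrite("pics/w5c.png",cv2.resize(im[170:265,225:345],None,fx=6,fy=6,interpolation=0))
```

```text
{'time_s': 10.65, 'position': array([0.54100872, 0.04657459, 0.18606927]), 'force': array([ 0.16718867, -0.0795203 , -0.32265835]), 'opening': 1.0022341785378006, 'tcp_rot': array([[ 0.00105963,  0.99833662,  0.05764433],
       [ 0.00991193,  0.05763104, -0.99828874],
       [-0.99995031,  0.00162918, -0.00983438]])}
jaw yaw -86.69523139458143
```

View pics/w6.png

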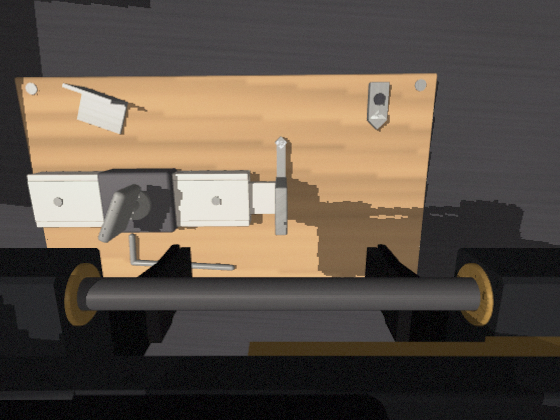

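View pics/w5c.png

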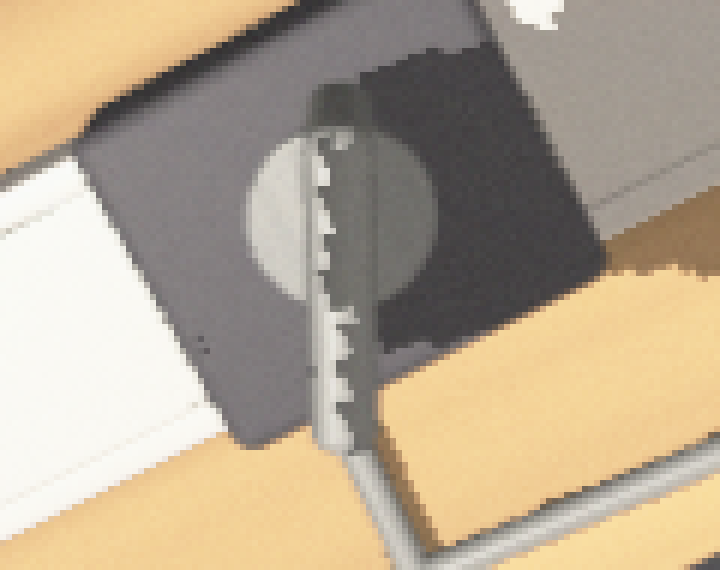

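Run:
```python
from h import *
im=cv2.imread("pics/w6.png");cv2.imwrite("pics/w6c.png",cv2.resize(im[75:245,240:400],None,fx=3.5*1,fy=3.5,interpolation=2))
```

```text
(no output)
```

View pics/w6c.png

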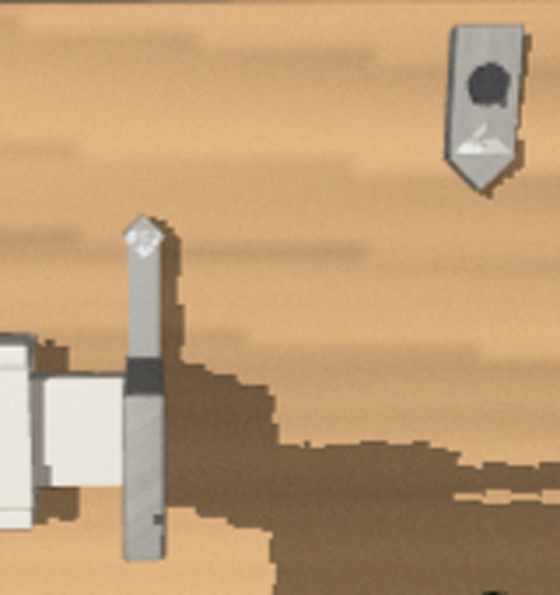

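Run:
```python
from h import *
c=dict(np.load("pics/w6.npz"));R,o=wristpose(c,c)
g=lambda p:(np.array(p)+.5)/3.5-.5+[240,75]
a=np.radians(3.44);Rb=np.array([[np.cos(a),-np.sin(a)],[np.sin(a),np.cos(a)]]);t=np.array([.53947,.07547])
def b(p,z):
    w=onz(c,g(p),z,R,o)[0];return np.round(w,4),np.round((w[:2]-t)@Rb*1e3,1)
for n,p,z in [("ptr",(143,215),.025),("nose",(483,181),.023),("nosebase",(482,191),.015),("tabL",(124,476),.078),("tabR",(164,476),.078),("tabTop",(144,393),.078),("tabBot",(144,558),.078),("boardTL",((19-240)*3.5,(79-75)*3.5),.015),("boardTR",((437-240)*3.5,(74-75)*3.5),.015)]:
    print(n,*b(p,z))
```

```text
ptr [0.5969 0.0487 0.025 ] [ 55.7 -30.2]
nose [ 0.6104 -0.0383  0.023 ] [  64.  -117.8]
nosebase [ 0.6078 -0.0405  0.015 ] [  61.3 -119.8]
tabL [0.5407 0.0495 0.078 ] [ -0.3 -26. ]
tabR [0.5413 0.0404 0.078 ] [ -0.3 -35.1]
tabTop [0.5602 0.0461 0.078 ] [ 19.  -30.6]
tabBot [0.5213 0.0438 0.078 ] [-20.  -30.6]
boardTL [0.6327 0.2868 0.015 ] [105.8 205.3]
boardTR [ 0.6586 -0.0865  0.015 ] [ 109.2 -168.8]
```

>>> send_rows --fingers '[1, 1, 1, 1, 1, 1, 1, 1]' --dp '[[0, -1.5, -30], [0, -1.5, -60], [0, -1.5, -90], [0, -1.5, -110], [0, -1.5, -125], [0, -1.5, -135], [0, -1.5, -139], [0, -1.5, -139]]' --turn '[[-0.01, 0, 0], [-0.01, 0, 0], [-0.01, 0, 0], [-0.01, 0, 0], [-0.01, 0, 0], [-0.01, 0, 0], [-0.01, 0, 0], [-0.01, 0, 0]]'

```text
time_s: 11.37
position: [0.5407, 0.0461, 0.0465]
tcp_rot: [[-0.0, 0.998, 0.059], [0.0, 0.059, -0.998], [-1.0, -0.0, -0.0]]
force: [0.2, 0.2, 0.6]
opening: 1.001
```

>>> send_rows --fingers '[0.3, 0.3, 0.3, 0.3, 0.3, 0.3, 0.3, 0.3, 0.3, 0.3]' --dp '[[0, 0, 0], [0, 0, 0], [0, 0, 0], [0, 0, 0], [0, 0, 0], [0, 0, 0], [0, 0, 0], [0, 0, 0], [0, 0, 0], [0, 0, 0]]' --turn '[[0, 0, 0], [0, 0, 0], [0, 0, 0], [0, 0, 0], [0, 0, 0], [0, 0, 0], [0, 0, 0], [0, 0, 0], [0, 0, 0], [0, 0, 0]]'

```text
time_s: 12.2
position: [0.5406, 0.0461, 0.0465]
tcp_rot: [[-0.0, 0.998, 0.059], [0.0, 0.059, -0.998], [-1.0, -0.0, -0.0]]
force: [-0.7, -0.3, 0.7]
opening: 0.35
```

>>> send_rows --fingers '[0, 0, 0, 0, 0, 0, 0, 0, 0]' --dp '[[0, -1, 0], [0, -1, 0], [0, -1, 0], [0, -1, 0], [0, -1, 0], [0, -1, 0], [0, -1, 0], [0, -1, 0], [0, -1, 0]]' --turn '[[0, 0, 0], [0, 0, 0], [0, 0, 0], [0, 0, 0], [0, 0, 0], [0, 0, 0], [0, 0, 0], [0, 0, 0], [0, 0, 0]]'

```text
time_s: 12.95
position: [0.5406, 0.0454, 0.0465]
tcp_rot: [[-0.0, 0.998, 0.06], [0.0, 0.06, -0.998], [-1.0, -0.0, -0.0]]
force: [0.6, 2.2, -0.9]
opening: 0.117
```

Run:
```python
from rig import bot
from h import *
s=bot.read_state();print({k:s[k] for k in("time_s","position","force","opening","joint_positions")})
c=bot.capture("wrist");cv2.imwrite("pics/w7.png",c["img"])
np.savez("pics/w7.npz",**c,tcp_rot=s["tcp_rot"],position=s["position"])
```

```text
{'time_s': 12.95, 'position': array([0.54061775, 0.04537558, 0.04646086]), 'force': array([ 0.57163342,  2.19835259, -0.93319957]), 'opening': 0.11706214294944951, 'joint_positions': array([-7.01596502e+00,  3.94448078e+01,  1.01605686e+02,  2.08983960e-02,
        3.89589518e+01,  7.95510109e+01])}
```

View pics/w7.png

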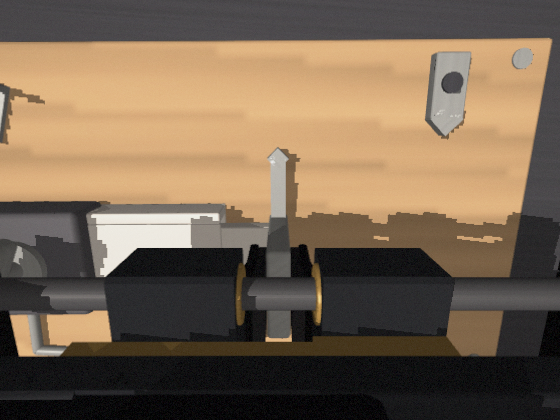

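>>> send_rows --fingers '[0, 0, 0, 0, 0, 0, 0, 0, 0, 0]' --dp '[[0.5, -8, 0], [1, -16, 0], [1.4, -24, 0], [1.9, -32, 0], [2.4, -40, 0], [2.9, -48, 0], [3.4, -56, 0], [3.8, -64, 0], [4.3, -72, 0], [4.8, -80, 0]]' --turn '[[0, 0, 0], [0, 0, 0], [0, 0, 0], [0, 0, 0], [0, 0, 0], [0, 0, 0], [0, 0, 0], [0, 0, 0], [0, 0, 0], [0, 0, 0]]'

```text
time_s: 13.83
position: [0.5459, -0.0347, 0.0465]
tcp_rot: [[0.001, 0.998, 0.058], [0.002, 0.058, -0.998], [-1.0, 0.001, -0.002]]
force: [2.9, 7.9, -1.3]
opening: 0.115
```

>>> send_rows --fingers '[0, 0, 0]' --dp '[[0, 0, 0], [0, 0, 0], [0, 0, 0]]' --turn '[[0, 0, 0], [0, 0, 0], [0, 0, 0]]'

```text
time_s: 14.08
position: [0.5459, -0.0349, 0.0465]
tcp_rot: [[0.001, 0.998, 0.057], [0.003, 0.057, -0.998], [-1.0, 0.001, -0.003]]
force: [1.7, 6.3, 0.2]
opening: 0.108
```

Run:
```python
from rig import bot
from h import *
s=bot.read_state();print({k:s[k] for k in("time_s","position","force","opening","joint_positions")})
c=bot.capture("wrist")
np.savez("pics/w8.npz",**c,tcp_rot=s["tcp_rot"],position=s["position"])
cv2.imwrite("pics/w8.png",c["img"])
cv2.imwrite("pics/w8c.png",cv2.resize(c["img"][40:190,230:390],None,fx=4,fy=4,interpolation=2))
```

```text
{'time_s': 14.0833, 'position': array([ 0.54594131, -0.03489619,  0.04645914]), 'force': array([1.68680921, 6.34725733, 0.18485657]), 'opening': 0.10849247164216098, 'joint_positions': array([-15.45628376,  39.63020593, 100.98469803,   0.25457935,
        39.36751436,  71.07679927])}
```

View pics/w8.png

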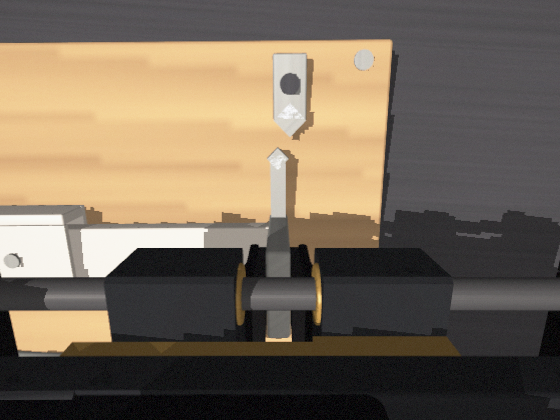

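View pics/w8c.png

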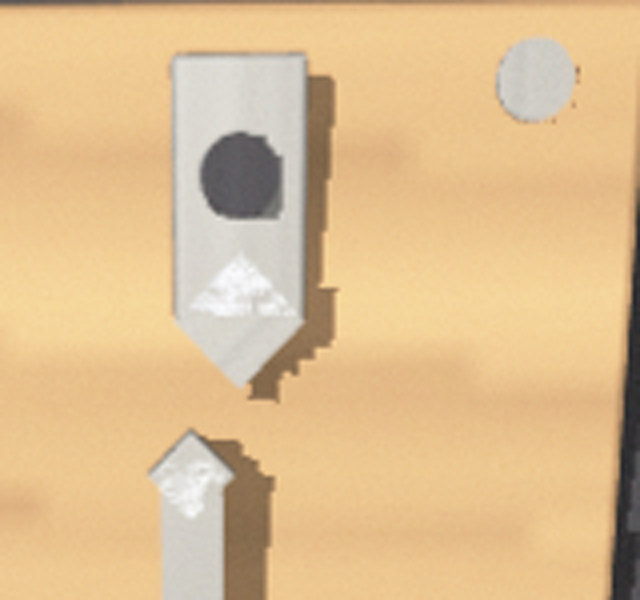

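Run:
```python
from h import *
c=dict(np.load("pics/w8.npz"));R,o=wristpose(c,c)
g=lambda p:(np.array(p)+.5)/4-.5+[230,40]
a=np.radians(3.44);Rb=np.array([[np.cos(a),-np.sin(a)],[np.sin(a),np.cos(a)]]);t=np.array([.53947,.07547])
for p in [(241,387),(191,430),(172,56),(306,56),(174,318),(303,318)]:
    w=onz(c,g(p),.023,R,o)[0];print(np.round((w[:2]-t)@Rb*1e3,1))
```

```text
[  61.7 -117.3]
[  56.2 -110.8]
[ 101.4 -108.6]
[ 101.4 -125.1]
[  70.4 -108.7]
[  70.3 -125.2]
```

>>> send_rows --fingers '[0, 0, 0, 0, 0, 0]' --dp '[[0.2, -3, 0], [0.4, -6.8, 0], [0.4, -6.8, 0], [0.4, -6.8, 0], [0.4, -6.8, 0], [0.4, -6.8, 0]]' --turn '[[0, 0, 0], [0, 0, 0], [0, 0, 0], [0, 0, 0], [0, 0, 0], [0, 0, 0]]'

```text
time_s: 14.63
position: [0.5463, -0.0414, 0.0465]
tcp_rot: [[0.001, 0.998, 0.056], [0.004, 0.056, -0.998], [-1.0, 0.001, -0.004]]
force: [2.0, 7.1, -0.5]
opening: 0.115
```

Run:
```python
from rig import bot
from h import *
s=bot.read_state();print({k:s[k] for k in("time_s","position","force","opening","joint_positions","qvel")})
c=bot.capture("wrist")
np.savez("pics/w9.npz",**c,tcp_rot=s["tcp_rot"],position=s["position"])
cv2.imwrite("pics/w9c.png",cv2.resize(c["img"][40:190,200:360],None,fx=4,fy=4,interpolation=2))
c=bot.capture("top");cv2.imwrite("pics/top9.png",c["img"])
```

```text
{'time_s': 14.6333, 'position': array([ 0.5463453 , -0.04144431,  0.0464647 ]), 'force': array([ 2.04880674,  7.11401369, -0.46521368]), 'opening': 0.11538478468876334, 'joint_positions': array([-16.15257832,  39.6679994 , 100.85703757,   0.34903869,
        39.47189138,  70.3432786 ]), 'qvel': array([ 0.07971514,  0.05467922,  0.01655075,  0.13302048,  0.01598442,
       -0.09073454])}
```

View pics/w9c.png

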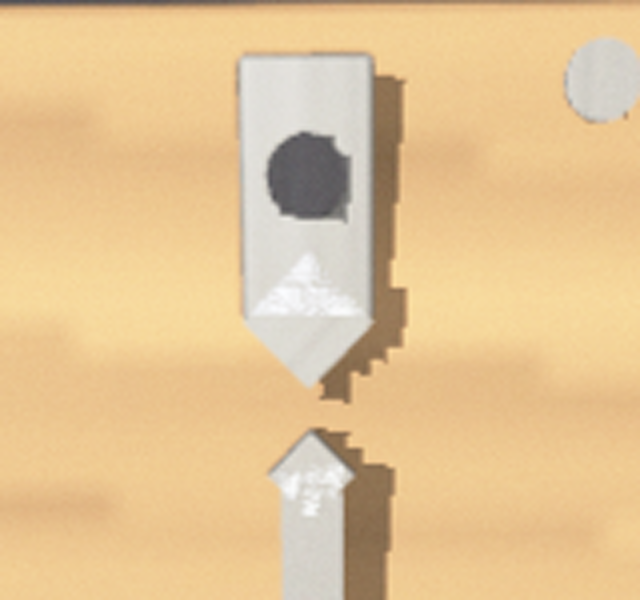

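View pics/top9.png

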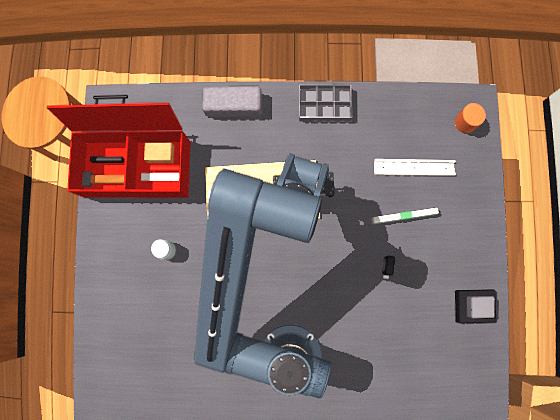

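>>> send_rows --fingers '[0, 0, 0, 0, 0, 0, 0, 0, 0, 0]' --dp '[[0, 0, 0], [0, 0, 0], [0, 0, 0], [0, 0, 0], [0, 0, 0], [0, 0, 0], [0, 0, 0], [0, 0, 0], [0, 0, 0], [0, 0, 0]]' --turn '[[0, 0, 0], [0, 0, 0], [0, 0, 0], [0, 0, 0], [0, 0, 0], [0, 0, 0], [0, 0, 0], [0, 0, 0], [0, 0, 0], [0, 0, 0]]'

```text
time_s: 15.57
position: [0.5463, -0.0412, 0.0465]
tcp_rot: [[0.001, 0.998, 0.056], [0.005, 0.056, -0.998], [-1.0, 0.001, -0.005]]
force: [2.4, 6.6, -0.2]
opening: 0.113
```

Run:
```python
from rig import bot
from h import *
s=bot.read_state();print({k:s[k] for k in("time_s","position","force","opening")})
c=bot.capture("wrist")
cv2.imwrite("pics/w10.png",c["img"])
```

```text
{'time_s': 15.5667, 'position': array([ 0.54631153, -0.04123799,  0.0464504 ]), 'force': array([ 2.35569118,  6.59533493, -0.2313005 ]), 'opening': 0.11271850925515356}
```

View pics/w10.png

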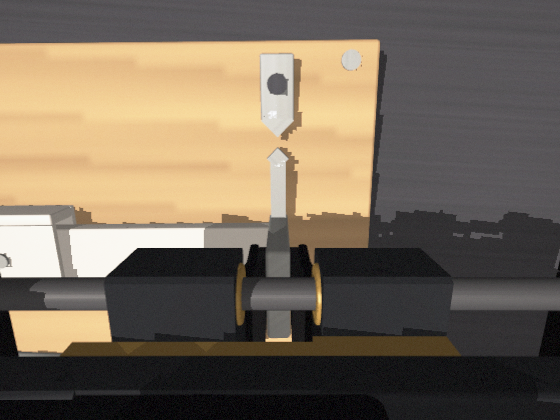

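The pointer tip (278,148) and the nose of the mark (277,137) are in line, and nothing is moving. I'm handing in.

```bash
python3 -c "
from rig import bot
print(bot.hand_in())"
```

```text
the job is handed in; nothing more can be done
None
```

The key is wound to its stop and the slide is held out with its pointer in line with the mark. I handed the job in at about 15.6 s with the fingers still gripping the tab.

- **Key:** I wound it clockwise in one grip, in several part turns, to about 3.6 rad. At the stop the wrist moment jumped to about 0.58 N m. After I let go, the picture showed the wing still at the stop angle to within a degree or two. I did not look at the key again once the slide was out.
- **Slide:** I pinched it by the tab and drew it out about 87 mm. In the last wrist picture the pointer tip was within about 0.5 mm of the mark's nose along the pull. The spring pull read about 6.6–7 N, the opening matched the 10 mm tab, and the arm drifted only 0.2 mm over the last second.
- **Other things:** Nothing on the table looked moved in the last top picture. The arm hid the board there, so I did not check the hex key and bracket at the very end. They looked undisturbed in the earlier wrist pictures.

No check failed or disagreed.

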